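# Rock the stuck softener insert out of the dispenser tray

### The job

The blue softener insert is stuck in the pocket of the washing machine's dispenser tray: rock it by its tab from side to side, towards one orange clip and then the other, until both clips have been pushed back and it comes free. Then lift it out and finish while still holding it in the gripper, upright and still, just clear above its pocket (a couple of centimetres above the pocket's rim), and leave the other things where they are.

Things in the scene. Friction and masses are not known exactly. Their poses are not given: they have to be found in the camera images.
- tray: white dispenser tray, 150 x 230 mm, on a 200 x 256 mm metal base plate, fixed to the bench. Origin: on the bench surface under the centre of the insert's pocket (mid-tray); z up, x to the tray's back, y to its left (towards clip_left). Tray walls are 52 mm high at most, except the pocket's; an open compartment on each y side, walls 44 mm high.
- pocket (a point): centre of the mouth of the insert's pocket, at its rim, 59 mm above the bench; axes as the tray's. The pocket is an upright rectangular well, floor 8 mm above the bench; inside it is 31.5 mm along x and 41.5 mm along y (61 mm along y from 38 mm above the bench upwards, where the orange clips slide).
- insert: blue softener insert, 70 g, 95.5 mm tall, seated in the pocket, axes as the tray's (half-turn symmetric). Origin: centre of underside. 30 mm along x. Foot rounded below, 38 mm along y up to flat shoulders at height 25 mm; neck 28 mm along y to 54 mm; tab above. Rocks about the line along x 19 mm above its underside, up to 0.3 rad towards +y or -y. Clips leave it about 6 mm of play upwards.
- insert_tab (a point): centre of the insert's grip tab, 75.5 mm above its underside; axes as the insert's. Tab: 12 mm thick along x, 26 mm along y, from 54 to 95.5 mm above the underside. Grip it from above, fingers closing along x; all of the tray lies lower than the tab (rim 3 mm below the tab's foot).
- clip_left (a joint): orange clip at the pocket's +y side, slides outwards (+y) 0 to 8 mm; 0: inner face 14.5 mm from the pocket's centre. At 39 to 57 mm above the bench it stands over the insert's shoulder and blocks a straight pull. About 9 N moves it; it stays where pushed. The shoulder passes at 5 mm or more: the insert leaning 0.2 rad towards it; 0.25 rad gives 6 to 7 mm.
- clip_right (a joint): the same clip on the pocket's -y side, sliding outwards (-y), 0 to 8 mm
- cup: green dosing cup, 52 mm across, 40 mm high, stands in the tray's left (+y) compartment; leave alone
- tablet: white descaling tablet, 32 mm across, 12 mm high, lies in the tray's right (-y) compartment; leave alone
- softener: blue bottle with white cap, 72 mm across, 170 mm high, stands on the bench; leave alone
- stain_jar: white jar with orange lid, 80 mm across, 110 mm high, stands on the bench; leave alone
- screwdriver: screwdriver lying on the bench; leave alone
- brush: brush lying on the bench; leave alone
- spare: white and grey spare insert of the same shape, standing on the bench beyond the tray; leave alone
Things that resemble listed ones, but are neither listed nor needed, are in the scene too. Several things have the shape of the insert; the one meant has the colours described above.

How it is judged:
On the way:
1. both clips pushed back by at least 3 mm by rocking, the insert still down in the pocket (value of joint each of clip_left, clip_right above 0.003 m and z of insert in the frame of tray below 0.03 m), for 0.1 s.
At the end, for the whole second after the job is handed in: The insert is held by the fingers (over 2 N), touches no part of the tray, its underside 3 to 66 mm above the pocket's rim and within 35 mm sideways of the pocket's centre, upright to 15 degrees and still (under 30 mm/s) (z of insert in the frame of tray between 0.062 and 0.125 m and horizontal distance between insert and pocket below 0.035 m and angle between insert's own z axis and vertical below 0.26 rad and linear speed of insert below 0.03 m/s and contact force between insert and the fingers above 2 N and contact force between insert and tray below 0.2 N); the arm keeps its last pose, push and grip.
It fails at once if the cup or the tablet moved by more than 40 mm (distance of any of cup, tablet from where it was at the start of the episode above 0.04 m).
It fails at once if the bottle, jar, screwdriver, brush or spare insert moved by more than 20 mm (distance of any of softener, stain_jar, screwdriver, brush, spare from where it was at the start of the episode above 0.02 m).
It also fails if it takes over 45 s, if anything falls off the work surface, if the arm or the gripper's body presses on something with over 40 N, if the wrist force passes 120 N, or if a joint passes its speed limit or range.

### The arm

A 6-joint arm with a two-finger parallel gripper is mounted at the origin on the work surface. World frame = base frame: x ahead of the robot, y to its left, z up, the work surface at z = 0. Lengths are in m, angles in rad, forces in N, time in s.
With the tool pointing down it reaches from about 0.375 to 0.9 m from the base axis. Payload 3.1 kg.
Tool frame: the origin (TCP) lies between the finger pads; the fingertips stand 22 mm ahead of it and the grasp point (between the pads) lies 3 mm ahead of it; z points along the fingers, y is the line along which they close (so a half turn about z gives the same grasp; the last joint's range is limited). The gripper opens to 87 mm and grips with 3 to 60 N. Pads are 19 mm wide; open, the fingers measure 117 mm over their backs; the gripper's body (75 mm by 190 mm) begins 51 mm behind the grasp point.
Start: joints at [-1.337, 0.527, 1.433, -0, 1.181, -0.178], TCP at [0.251, -0.572, 0.245] pointing down, gripper open.
Joint ranges: [-3.08, 3.08], [-0.75, 2.2], [0.22, 2.44], [-1.43, 4.57], [0, 2.65], [-2.85, 2.85]. Speed limits (rad/s): [2.79, 2.79, 3.14, 3.14, 3.14, 3.14].

### API

Orientations are given as a unit quaternion [x, y, z, w].
In Python, from rig import robot gives the robot as it stands.
- The arm moves only by the tool move_arm, never from a script. Its argument "series" is text: rows parted by semicolons, each of 6 numbers parted by spaces: the shift along the tool's x, y, z in mm, then the turn, a rotation vector about the tool's x, y, z in degrees. In form: dx dy dz ax ay az; .... A call has 1 to 8 rows; each row is the pose to reach, as a shift and turn from the pose commanded when the call began, along the tool's axes at that moment; what a row does not reach only later rows make up. A row lasts 1/12 s, in which the tool goes at most 41.7 mm and 7.16 degrees, less where a joint would pass 70% of its speed; a pose out of reach is approached as far as the arm can. A call with a gripper value outside its range is refused whole. "jaw" is the opening, from 0 (shut) to 1 (fully open), set as the call begins (left out, the last holds). The fingers move at their own pace and stop on an object; "newtons" is the grip in N (left out, the last holds). Time passes only in rows, so rows that repeat a pose let the fingers close. It gives the time, the measured TCP pose, the force, the opening and the grip force at its end, in the units of the state.
- robot.get_obs(): the state, without advancing time (a new reading comes with each control period).
- robot.camera(name): name is "scene" or "top"; returns a dict with "img" (384x512x3 uint8, red, green, blue), "mtx" (3x3 intrinsics, pixels), "distortion" ([k1, k2, p1, p2, k3] as OpenCV has them; the pictures are not rectified), "world_to_cam" (4x4, takes a point from world to camera coordinates). Camera axes: x right, y down, z forward; pixel columns grow to the right and rows downward; lengths in m; the calibration is good to about 2 mm. A picture is of the moment at which its call begins. There is no depth.
- robot.hand_in(): hands the job in; it is judged then, once.
Trained networks look in a picture, given as the dict that the camera call returned (one of the last four; its "shot" number tells which), for a name from the list of things; names that differ only in an ending like _2 or _b are one class to them, and where a whole thing is asked for, a point or a joint stands for the part that bears it (a point fixed in the world has none). Each returns a list of dicts, best first, with "p" (0 to 1); they miss things now and then, are a little off and sometimes report something else, mostly with a low value. They report only what shows in the picture. A call takes as long as a camera call. They do not tell look-alikes from the thing itself.
- robot.search_frame(picture, thing): "xyz" ([x, y, z] in m, in world coordinates, good to about 4 mm: the middle of the surface that is visible of it).
- robot.tip_of(picture, thing): "xyz" ([x, y, z] in m, in world coordinates, good to about 4 mm: a listed point, or the origin of a listed thing).
The state is a dict: "time": time; "q": joint angles; "joint_velocities": joint speeds; "joint_torque": joint torques, N m; "position": TCP position; "tool_rot": TCP orientation; "ft_force": force on the tool from outside, world axes, zero at the start; "moment": the same for the moment, N m; "grip_width": finger opening in m; "grip_force": force on a finger pad.
Only numpy, scipy, OpenCV 4.12 (cv2) and the standard library are available. Lean on these libraries where they do the work, as an engineer would, in place of code of your own. Each camera call takes 0.05 s, during which the arm holds its last target. There are 200 camera calls.

## Working session

There is one attempt and no reset: what is moved stays moved. The work goes in short steps, Python scripts to look and compute and a tool call to move; the robot and the scene stay as the last step left them, time stands still between calls to the robot, and variables do not carry over. Pictures are saved under pics/ and viewed, at most 10 in all, crops included, and the job is handed in when it is done.

Besides the shell and the picture viewer there is one more tool, called after "Emit:" by a JSON object that holds its "fn" and its "kwargs", one argument or row to a line. move_arm: Moves the arm, as the interface text tells. Its arguments: {"type":"object","properties":{"series":{"type":"string"},"jaw":{"type":"number"},"newtons":{"type":"number"}},"required":["series"]}

```bash
mkdir -p pics; cat > look.py <<'E'
from rig import robot
import cv2,numpy as np,sys
tag=sys.argv[1]
for c in ("scene","top"):
    p=robot.camera(c); cv2.imwrite(f"pics/{tag}_{c}.png",p["img"][:,:,::-1])
    for t in sys.argv[2:]:
        for f in ("tip_of","search_frame"):
            try:
                for r in getattr(robot,f)(p,t)[:4]:
                    x=np.array(r["xyz"]); w=p["world_to_cam"]
                    uv=cv2.projectPoints(x.reshape(1,3),cv2.Rodrigues(w[:3,:3])[0],w[:3,3],p["mtx"],np.array(p["distortion"]))[0].ravel()
                    print(c,t,f,round(r["p"],2),x.round(4),uv.round())
            except Exception as e: print(c,t,f,e)
o=robot.get_obs(); print(o["time"],o["position"],o["tool_rot"],o["grip_width"])
E
python3 look.py a insert insert_tab pocket tray clip_left clip_right
python3 -c "
import cv2,numpy as np
a=cv2.imread('pics/a_scene.png');b=cv2.imread('pics/a_top.png');cv2.imwrite('pics/ab.png',cv2.resize(np.vstack([a,b]),None,fx=.78,fy=.78))"
```

```text
scene insert tip_of 0.69 [ 3.179e-01 -1.433e-01 -2.000e-04] [288. 155.]
scene insert tip_of 0.58 [ 0.5284 -0.0902  0.0109] [244. 190.]
scene insert search_frame 0.74 [ 0.3231 -0.1358  0.0507] [289. 145.]
scene insert search_frame 0.66 [ 0.53   -0.0827  0.0771] [245. 176.]
scene insert_tab tip_of 0.63 [ 0.5255 -0.1001  0.0816] [243. 170.]
scene insert_tab tip_of 0.62 [0.7545 0.182  0.0019] [230. 305.]
scene insert_tab tip_of 0.6 [ 0.3186 -0.1411  0.0794] [290. 137.]
scene insert_tab search_frame 0.68 [ 0.5333 -0.0913  0.0698] [242. 176.]
scene insert_tab search_frame 0.54 [ 0.3249 -0.1334  0.0519] [289. 146.]
scene pocket tip_of 0.88 [ 0.5263 -0.0909  0.0595] [244. 178.]
scene pocket search_frame 0.67 [0.7375 0.1862 0.022 ] [237. 298.]
scene pocket search_frame 0.57 [ 0.5444 -0.0715  0.0133] [243. 196.]
scene tray tip_of 0.72 [ 0.5308 -0.0951  0.0038] [243. 191.]
scene tray search_frame 0.65 [ 0.5428 -0.0748  0.021 ] [243. 193.]
scene clip_left tip_of it knows: brush, cup, insert, insert_tab, pocket, screwdriver, softener, spare, stain_jar, tablet, tray
scene clip_right tip_of it know
[... 617 characters left out ...]
p tray tip_of 0.9 [ 0.5298 -0.0914 -0.0012] [288. 198.]
top tray search_frame 0.75 [ 0.5254 -0.0946  0.0047] [289. 200.]
top tray search_frame 0.26 [ 0.6485 -0.4234  0.1158] [415. 150.]
top clip_left tip_of it knows: brush, cup, insert, insert_tab, pocket, screwdriver, softener, spare, stain_jar, tablet, tray
top clip_left search_frame 0.4 [ 0.5298 -0.0701  0.059 ] [281. 197.]
top clip_right tip_of it knows: brush, cup, insert, insert_tab, pocket, screwdriver, softener, spare, stain_jar, tablet, tray
top clip_right search_frame 0.57 [ 0.519  -0.1114  0.0589] [296. 201.]
1.1 [ 0.25075857 -0.57246484  0.24455379] [9.78772816e-01 2.04948223e-01 5.85487684e-06 1.84573846e-06] 0.08721187773311477
```

View pics/a_top.png

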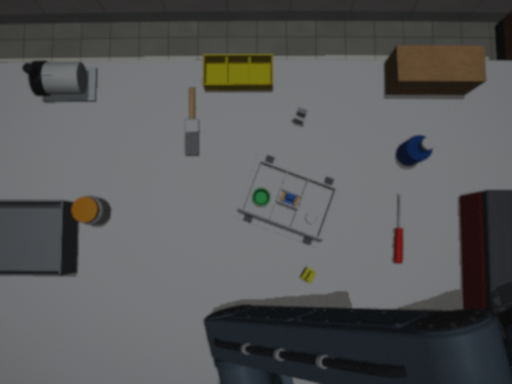

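View pics/a_scene.png

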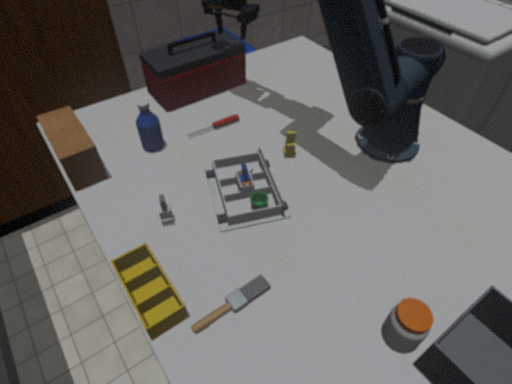

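The top view shows the tray at about (288,200) with the blue insert at (291,198). The green cup is at (261,197) and the yellow look-alike at (308,274). I still need the tray's yaw.

```bash
python3 - <<'E'
import cv2
a=cv2.imread('pics/a_top.png');cv2.imwrite('pics/crop.png',cv2.resize(a[145:255,225:350],None,fx=5,fy=5,interpolation=cv2.INTER_CUBIC))
E
python3 look.py b cup tablet insert_tab pocket | grep -v search
```

```text
scene tablet tip_of 0.53 [ 0.4768 -0.1565  0.0078] [246. 171.]
scene insert_tab tip_of 0.69 [0.4945 0.4559 0.0008] [398. 336.]
scene insert_tab tip_of 0.65 [ 0.528  -0.0952  0.0832] [243. 171.]
scene insert_tab tip_of 0.65 [ 0.3149 -0.1412  0.0769] [291. 137.]
scene pocket tip_of 0.87 [ 0.5257 -0.0929  0.0578] [244. 178.]
top cup tip_of 0.76 [ 0.5336 -0.0126  0.0074] [260. 197.]
top tablet tip_of 0.4 [ 0.47   -0.1632  0.0102] [313. 219.]
top insert_tab tip_of 0.53 [ 0.5257 -0.096   0.0873] [292. 197.]
top insert_tab tip_of 0.47 [ 0.3155 -0.1461  0.0733] [310. 276.]
top insert_tab tip_of 0.44 [ 0.5346 -0.0145  0.0095] [261. 197.]
top pocket tip_of 0.77 [ 0.5256 -0.0949  0.0606] [290. 198.]
top pocket tip_of 0.51 [ 0.5238 -0.0952  0.009 ] [289. 200.]
2.0 [ 0.25078668 -0.57246168  0.24451499] [ 9.78774151e-01  2.04941845e-01  1.10768835e-05 -2.34550871e-05] 0.08711768685858773
```

View pics/crop.png

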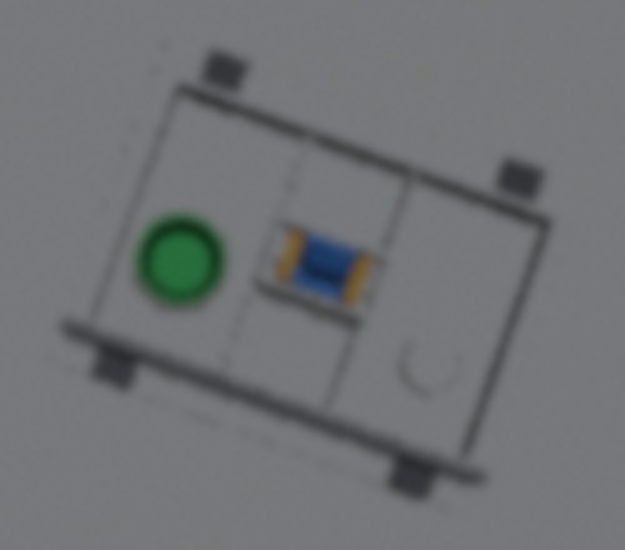

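The crop shows the insert between its two orange clips at about (325,268). The tray's back wall runs (178,90)–(547,222) and its front wall (65,325)–(480,480).

```bash
python3 - <<'E'
from rig import robot
import cv2,numpy as np
from scipy.spatial.transform import Rotation as R
p=robot.camera("top");w=p["world_to_cam"]
def bp(u,v,z,off=(225,145)):
    u,v=(u+.5)/5-.5+off[0],(v+.5)/5-.5+off[1]
    n=cv2.undistortPoints(np.array([[[u,v]]],float),p["mtx"],np.array(p["distortion"])).ravel()
    d=w[:3,:3].T@np.r_[n,1];c=-w[:3,:3].T@w[:3,3];return c+d*(z-c[2])/d[2]
for a,b in (((178,90),(547,222)),((65,325),(480,480)),((325,410),(410,178)),((227,367),(305,145)),((467,455),(547,222))):
    A,B=bp(*a,.05),bp(*b,.05);d=A-B;print(A.round(4),B.round(4),np.linalg.norm(d).round(3),np.degrees(np.arctan2(d[1],d[0])).round(1))
print("clips",bp(291,256,.057),bp(359,279,.057),"tabtop",bp(328,258,.1035))
c=np.array([.5265,-.0955]);
yaw=-.347
o=robot.get_obs();Rt=R.from_quat(o["tool_rot"]).as_matrix()
T=np.column_stack([[-np.sin(yaw),np.cos(yaw),0],[np.cos(yaw),np.sin(yaw),0],[0,0,-1]])
print("turn deg",np.degrees(R.from_matrix(Rt.T@T).as_rotvec()))
print("shift mm to z=.18",1e3*Rt.T@(np.r_[c,.18]-o["position"]))
E
```

```text
[ 0.6261 -0.0127  0.05  ] [ 0.5519 -0.2168  0.05  ] 0.217 70.0
[0.4954 0.0501 0.05  ] [ 0.4097 -0.1777  0.05  ] 0.243 69.4
[ 0.4483 -0.0929  0.05  ] [ 0.5765 -0.1412  0.05  ] 0.137 159.4
[ 0.4721 -0.0392  0.05  ] [ 0.5951 -0.0831  0.05  ] 0.131 160.3
[ 0.4234 -0.1707  0.05  ] [ 0.5519 -0.2168  0.05  ] 0.136 160.3
clips [ 0.53273199 -0.07443425  0.057     ] [ 0.51996027 -0.11170508  0.057     ] tabtop [ 0.52780256 -0.09124728  0.1035    ]
turn deg [-2.02350651e-03 -1.12308020e-03 -4.64640136e+01]
shift mm to z=.18 [ 443.93316557 -326.25384292   64.55502792]
```

Emit:
{"fn": "move_arm", "kwargs": {
  "series": "55 -41 0 0 0 -5.75; 111 -82 0 0 0 -11.5; 166 -122 0 0 0 -17.25; 222 -163 0 0 0 -23; 277 -204 10 0 0 -28.75; 333 -245 20 0 0 -34.5; 388 -285 30 0 0 -40.25; 444 -326 40 0 0 -46.2",
  "jaw": 0.6
}}

```text
time: 2.72
position: [0.418, -0.2829, 0.2298]
tool_rot: [0.819, 0.574, 0.0, 0.001]
ft_force: [0.6, -0.4, 0.5]
grip_width: 0.0529
grip_force: 0.0
```

```bash
cat > st.py <<'E'
from rig import robot
import numpy as np
from scipy.spatial.transform import Rotation as R
o=robot.get_obs();yaw=-.351;c=np.array([.5263,-.0945])
Rt=R.from_quat(o["tool_rot"]).as_matrix()
T=np.column_stack([[-np.sin(yaw),np.cos(yaw),0],[np.cos(yaw),np.sin(yaw),0],[0,0,-1]])
print("t",o["time"],"pos",o["position"],"grip",o["grip_width"],o["grip_force"])
print("turn left",np.degrees(R.from_matrix(Rt.T@T).as_rotvec()).round(2))
print("shift to grasp (tool z 77mm)",(1e3*Rt.T@(np.r_[c,.0865]-o["position"])).round(1))
print("F in tray-aligned tool axes",(T.T@np.array(o["ft_force"])).round(2),"M",(T.T@np.array(o["moment"])).round(2))
E
python3 st.py
```

```text
t 2.7167 pos [ 0.41799881 -0.28289576  0.22984776] grip 0.05292964320104275 0.0
turn left [0.07 0.03 0.22]
shift to grasp (tool z 77mm) [214.1  37.6 143.3]
F in tray-aligned tool axes [-0.18  0.67 -0.53] M [-0.12  0.01 -0.02]
```

Emit:
{"fn": "move_arm", "kwargs": {
  "series": "35 6 0 0 0 0; 70 12 0 0 0 0; 105 19 10 0 0 0; 140 25 20 0 0 0; 175 31 30 0 0 0; 200 37 40 0 0 0; 200 37 40 0 0 0; 200 37 40 0 0 0"
}}

```text
time: 3.38
position: [0.521, -0.1082, 0.1891]
tool_rot: [0.819, 0.574, -0.0, -0.0]
ft_force: [-0.6, -0.0, -0.3]
grip_width: 0.052
grip_force: 0.0
```

```bash
python3 st.py; python3 look.py c insert_tab pocket | grep -v search
```

```text
t 3.3833 pos [ 0.52101566 -0.10818883  0.18908235] grip 0.05201700504532449 0.0
turn left [-0.06  0.01  0.15]
shift to grasp (tool z 77mm) [ 14.7   0.4 102.6]
F in tray-aligned tool axes [-0.22 -0.57  0.32] M [-0.04 -0.01 -0.01]
scene insert_tab tip_of 0.6 [ 0.5271 -0.0941  0.0801] [243. 172.]
scene insert_tab tip_of 0.49 [ 0.3154 -0.1434  0.0762] [290. 137.]
scene pocket tip_of 0.56 [ 0.5254 -0.0901  0.0619] [245. 177.]
top pocket tip_of 0.64 [ 0.5264 -0.0965  0.0636] [291. 198.]
3.8833 [ 0.52068612 -0.11007077  0.1898213 ] [8.20207085e-01 5.72066691e-01 9.88639325e-05 1.70187186e-04] 0.05227673239146497
```

Emit:
{"fn": "move_arm", "kwargs": {
  "series": "6 0 20 0 0 0; 12 0 45 0 0 0; 16 0 70 0 0 0; 16.5 0 90 0 0 0; 16.5 0 101 0 0 0; 16.5 0 101 0 0 0; 16.5 0 101 0 0 0"
}}

```text
time: 4.47
position: [0.5265, -0.0942, 0.0885]
tool_rot: [0.82, 0.572, -0.0, -0.0]
ft_force: [0.0, 1.2, 0.3]
grip_width: 0.0529
grip_force: 0.0
```

```bash
python3 st.py; python3 look.py d insert_tab|tail -1; python3 - <<'E'
import cv2
a=cv2.imread('pics/d_scene.png');cv2.imwrite('pics/dcrop.png',cv2.resize(a[110:240,170:320],None,fx=4,fy=4,interpolation=cv2.INTER_CUBIC))
E
```

```text
t 4.4667 pos [ 0.52650017 -0.09418243  0.08846539] grip 0.05289728262044785 0.0
turn left [-0.04 -0.   -0.06]
shift to grasp (tool z 77mm) [-0.4 -0.1  2. ]
F in tray-aligned tool axes [ 1.13 -0.4  -0.33] M [-0.06 -0.03 -0.02]
4.7667 [ 0.52713787 -0.09428847  0.08967308] [8.19929963e-01 5.72462735e-01 6.26260294e-04 9.38294954e-04] 0.05207594974183661
```

View pics/dcrop.png

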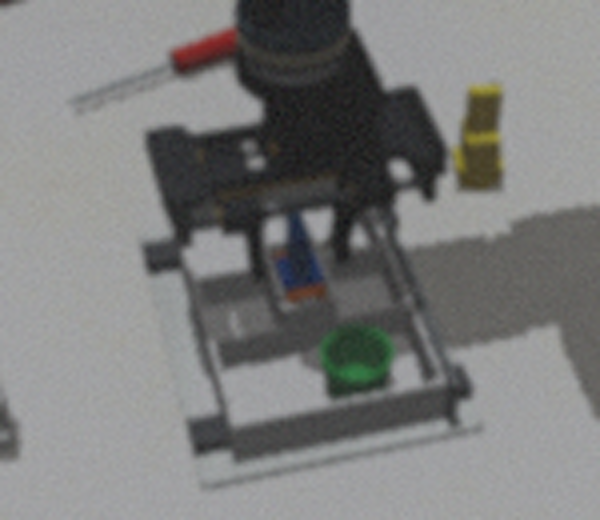

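The fingers straddle the blue tab at about (295,245), one on each side. Closing now.

Emit:
{"fn": "move_arm", "kwargs": {
  "series": "0 0 0 0 0 0; 0 0 0 0 0 0; 0 0 0 0 0 0; 0 0 0 0 0 0; 0 0 0 0 0 0; 0 0 0 0 0 0; 0 0 0 0 0 0",
  "jaw": 0,
  "newtons": 25
}}

```text
time: 5.35
position: [0.5265, -0.094, 0.0885]
tool_rot: [0.82, 0.573, -0.0, -0.0]
ft_force: [-0.4, 0.5, 1.4]
grip_width: 0.0134
grip_force: 0.0
```

```bash
python3 st.py
```

```text
t 5.35 pos [ 0.52647284 -0.0939754   0.08852043] grip 0.013426700310126445 0.0
turn left [-0.01 -0.   -0.04]
shift to grasp (tool z 77mm) [-0.6  0.   2. ]
F in tray-aligned tool axes [ 0.29 -0.58 -1.43] M [-0.1  -0.01  0.04]
```

Emit:
{"fn": "move_arm", "kwargs": {
  "series": "0 0 0 0 0 0; 0 0 0 0 0 0; 2.1 0 0 0 -2 0; 4.3 0 0.2 0 -4 0; 6.4 0 0.3 0 -6 0; 8.6 0 0.6 0 -8 0; 8.6 0 0.6 0 -8 0",
  "jaw": 0,
  "newtons": 40
}}

```text
time: 5.93
position: [0.5296, -0.0865, 0.0885]
tool_rot: [0.817, 0.573, -0.059, 0.041]
ft_force: [-1.3, -5.1, 3.4]
grip_width: 0.012
grip_force: 40.0
```

```bash
python3 st.py
```

```text
t 5.9333 pos [ 0.52958017 -0.08649359  0.08853757] grip 0.011980828618663517 40.00115196055049
turn left [0.02 8.23 0.17]
shift to grasp (tool z 77mm) [-8.3 -0.4  3.3]
F in tray-aligned tool axes [-5.22  0.54 -3.44] M [-0.03 -1.08  0.03]
```

Emit:
{"fn": "move_arm", "kwargs": {
  "series": "2.1 0 0 0 -2 0; 4.3 0 0.2 0 -4 0; 6.4 0 0.3 0 -6 0; 8 0 0.5 0 -7.5 0; 8 0 0.5 0 -7.5 0; 8 0 0.5 0 -7.5 0"
}}

```text
time: 6.43
position: [0.5324, -0.0792, 0.0872]
tool_rot: [0.812, 0.568, -0.111, 0.078]
ft_force: [-0.3, -2.7, 5.1]
grip_width: 0.0111
grip_force: 40.0
```

```bash
python3 st.py
```

```text
t 6.4333 pos [ 0.53240152 -0.07922166  0.08722272] grip 0.011130990508519685 40.002249226654385
turn left [ 0.03 15.61  0.05]
shift to grasp (tool z 77mm) [-15.6  -0.5   5.1]
F in tray-aligned tool axes [-2.64  0.65 -5.07] M [ 0.02 -0.51 -0.01]
```

Emit:
{"fn": "move_arm", "kwargs": {
  "series": "-5.4 0 0.2 0 5 0; -10.7 0 0.9 0 10 0; -15.9 0 2.1 0 15 0; -19 0 3 0 18 0; -22 0 4.1 0 21 0; -25 0 5.3 0 24 0; -28 0 6.7 0 27 0; -31.7 0 8.8 0 31 0"
}}

```text
time: 7.1
position: [0.5219, -0.1078, 0.0879]
tool_rot: [0.812, 0.567, 0.114, -0.078]
ft_force: [0.6, 5.1, 5.3]
grip_width: 0.0119
grip_force: 40.0
```

Emit:
{"fn": "move_arm", "kwargs": {
  "series": "0 0 0 0 0 0; 0 0 0 0 0 0"
}}

```text
time: 7.27
position: [0.5214, -0.1091, 0.0871]
tool_rot: [0.813, 0.566, 0.112, -0.078]
ft_force: [2.0, 3.5, 4.0]
grip_width: 0.0119
grip_force: 40.0
```

```bash
python3 st.py; python3 look.py e insert_tab|tail -1; python3 - <<'E'
import cv2,numpy as np
a=cv2.imread('pics/e_scene.png');b=cv2.imread('pics/e_top.png')
f=lambda a:cv2.resize(a,(400,300),interpolation=cv2.INTER_CUBIC)
cv2.imwrite('pics/ecrop.png',np.hstack([f(a[155:215,205:285]),f(b[170:230,250:330])]))
E
```

```text
t 7.2667 pos [ 0.5213966  -0.10911987  0.08706192] grip 0.011940010608109727 39.99577880168545
turn left [  0.04 -15.73  -0.25]
shift to grasp (tool z 77mm) [14.7 -0.5  4.7]
F in tray-aligned tool axes [ 4.01  0.64 -4.  ] M [-0.17  0.69  0.05]
7.5667 [ 0.52139851 -0.10895556  0.08688329] [ 0.81236519  0.56722831  0.11123011 -0.07708894] 0.011729760302130049
```

View pics/ecrop.png

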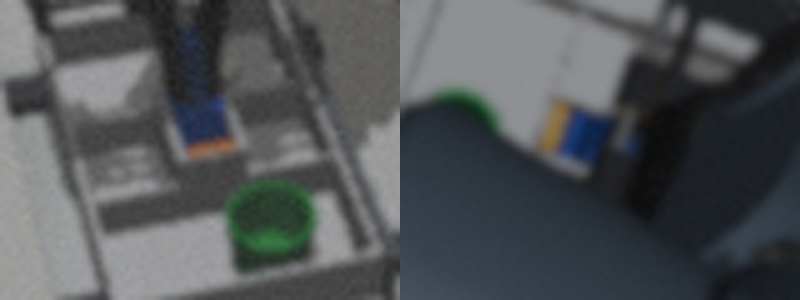

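The insert leans towards the right clip, and in the top crop the left clip at about (552,125) is already pushed outwards. I'll push slightly further on this side, then come upright.

Emit:
{"fn": "move_arm", "kwargs": {
  "series": "-1.2 0 0 0 1 0; -1.2 0 0 0 1 0; 4.3 0 0.2 0 -4 0; 8.6 0 0.6 0 -8 0; 12.8 0 1.3 0 -12 0; 16.4 0 2.2 0 -15.5 0; 16.4 0 2.2 0 -15.5 0; 16.4 0 2.2 0 -15.5 0"
}}

```text
time: 8.23
position: [0.5267, -0.0935, 0.0884]
tool_rot: [0.819, 0.574, 0.0, -0.0]
ft_force: [-0.3, -0.0, -0.3]
grip_width: 0.0115
grip_force: 40.0
```

```bash
python3 st.py
```

```text
t 8.2333 pos [ 0.52666194 -0.09345671  0.08839548] grip 0.011509670029492205 40.00221670350584
turn left [ 0.01 -0.03  0.15]
shift to grasp (tool z 77mm) [-1.1  0.   1.9]
F in tray-aligned tool axes [-0.11 -0.25  0.26] M [-0.06 -0.01  0.03]
```

Emit:
{"fn": "move_arm", "kwargs": {
  "series": "0 0 -2 0 0 0; 0 0 -4 0 0 0; 0 0 -6 0 0 0; 0 0 -8 0 0 0; 0 0 -10 0 0 0; 0 0 -10 0 0 0"
}}

```text
time: 8.73
position: [0.5266, -0.0945, 0.0991]
tool_rot: [0.82, 0.572, 0.0, 0.0]
ft_force: [0.8, 0.5, -0.4]
grip_width: 0.0114
grip_force: 40.0
```

```bash
python3 st.py
```

```text
t 8.7333 pos [ 0.52662552 -0.0944882   0.0990967 ] grip 0.011373045253481213 40.00248613410804
turn left [ 0.05 -0.01 -0.08]
shift to grasp (tool z 77mm) [-0.1 -0.3 12.6]
F in tray-aligned tool axes [0.7  0.58 0.45] M [-0.05 -0.03  0.  ]
```

Emit:
{"fn": "move_arm", "kwargs": {
  "series": "0 0 -9 0 0 0; 0 0 -18 0 0 0; 0 0 -27 0 0 0; 0 0 -36 0 0 0; 0 0 -45 0 0 0; 0 0 -54 0 0 0; 0 0 -63 0 0 0; 0 0 -68 0 0 0"
}}

```text
time: 9.4
position: [0.527, -0.0942, 0.1682]
tool_rot: [0.82, 0.573, 0.001, 0.001]
ft_force: [-0.4, 1.1, 0.6]
grip_width: 0.0118
grip_force: 40.0
```

Emit:
{"fn": "move_arm", "kwargs": {
  "series": "0 0 0 0 0 0; 0 0 0 0 0 0; 0 0 0 0 0 0; 0 0 0 0 0 0"
}}

```text
time: 9.73
position: [0.5261, -0.0939, 0.1661]
tool_rot: [0.82, 0.573, -0.0, -0.001]
ft_force: [0.0, 0.5, -1.2]
grip_width: 0.0118
grip_force: 40.0
```

```bash
python3 st.py; python3 look.py f insert | grep tip; python3 - <<'E'
import cv2,numpy as np
a=cv2.imread('pics/f_scene.png')
cv2.imwrite('pics/fcrop.png',cv2.resize(a[110:230,170:320],(750,600),interpolation=cv2.INTER_CUBIC))
E
```

```text
t 9.7333 pos [ 0.5260589  -0.09387829  0.16606591] grip 0.011803135777261895 39.99902669827861
turn left [-0.08 -0.   -0.04]
shift to grasp (tool z 77mm) [-0.5  0.5 79.6]
F in tray-aligned tool axes [ 0.51 -0.14  1.16] M [-0.09  0.03  0.01]
scene insert tip_of 0.79 [ 0.5279 -0.0907  0.0866] [244. 171.]
scene insert tip_of 0.72 [ 3.142e-01 -1.433e-01  2.000e-04] [289. 155.]
```

View pics/fcrop.png

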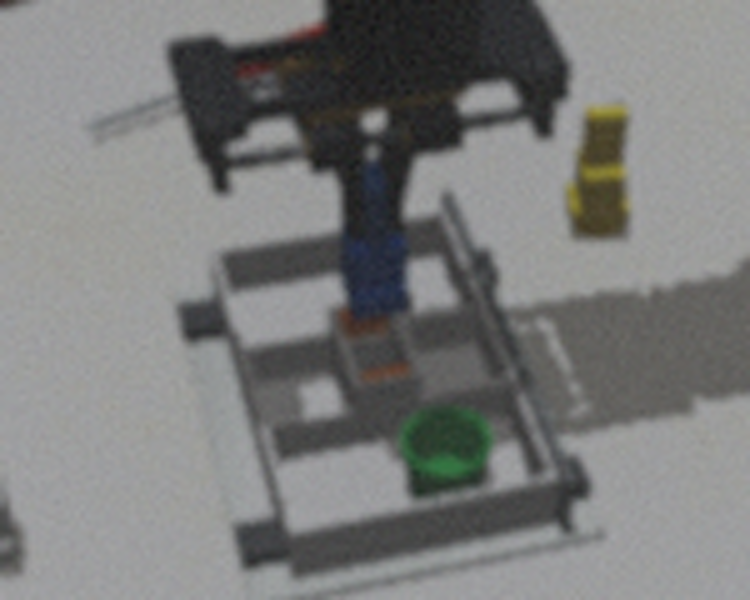

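The blue insert hangs upright in the gripper at about (375,270), clear of the empty pocket at (375,345). The cup is where it was, and the insert's underside is at z ≈ 0.086.

```bash
python3 -c "
from rig import robot
print(robot.hand_in())"
```

```text
the job is handed in; nothing more can be done
None
```

The job is handed in (the hand-in returned no verdict): I rocked the blue insert free of both clips and lifted it out, and the gripper holds it upright and still about 27 mm above the pocket's rim; the arm touched nothing else that I could see.

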